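Cock and trip the tub kicker in the grow room

ROBOT

A 6-joint arm with a two-finger parallel gripper is mounted at the origin on the work surface. World frame = base frame: x ahead of the robot, y to its left, z up, the work surface at z = 0. Lengths are in m, angles in rad, forces in N, time in s.
With the tool pointing down it reaches from about 0.35 to 0.85 m from the base axis. Payload 8.1 kg.
Tool frame: the origin (TCP) lies on the centre line of the jaws, within the pads' length; the fingertips stand robot.tip_extent ahead of it and the grasp point (between the pads) lies 11 mm behind it (robot.tip_extent is the distance from the TCP to the fingertips, in m); y points along the fingers, z is the direction in which the jaws open and shut, and the axes are right-handed (so a half turn about y gives the same grasp; the last joint's range is limited). The gripper opens to 93 mm and grips with 3 to 60 N. Pads are 15 mm wide; open, the fingers measure 128 mm over their backs; the gripper's body (75 mm by 188 mm) begins 65 mm behind the grasp point.
Start: joints at [1.101, 0.13, 1.488, -0, 1.523, -0.085], TCP at [0.225, 0.556, 0.227] pointing down, gripper open.
Joint ranges: [-2.96, 2.96], [-0.89, 2.26], [0.02, 2.5], [-1.34, 4.48], [0, 2.73], [-2.66, 2.66]. Speed limits (rad/s): [2.39, 2.39, 2.79, 3.14, 3.14, 3.14].

INTERFACE

Orientations are given as a rotation vector (axis times angle).
In Python, from plant import monitor, optics, robot gives the robot as it stands.
- The arm moves only by the shell command python3 -m inch 'ROWS' [OPENING] [FORCE]. ROWS is JSON, a list that holds one entry, the list of rows, each a list of 6 numbers: the shift along the tool's x, y, z in mm, then the turn, a rotation vector about the tool's x, y, z in rad. A call has 1 to 8 rows; each row shifts and turns the commanded pose from where the row before left it, along the tool's axes as they then stand; what a row does not reach is not made up. A row lasts 1/8 s, in which the tool goes at most 62.5 mm and 10.7 degrees, less where a joint would pass 70% of its speed; a pose out of reach is approached as far as the arm can. A call is refused whole if a number of a shift passes 62.5 or a number of a turn 0.188, either way. A call with a gripper value outside its range is refused whole. OPENING is the finger opening in mm, from 0 to 93, set as the call begins (- or left out, the last holds). The fingers move at their own pace and stop on an object; FORCE is the grip in N (left out, the last holds). Time passes only in rows, so rows that do not move let the fingers close. It gives the time, the measured TCP pose, the force and the opening at its end, in the units of the state.
- monitor.read_state(): the state, without advancing time (a new reading comes with each control period).
- optics.read_camera(name): name is "side" or "top"; returns a dict with "image" (480x640x3 uint8, blue, green, red), "fx", "fy", "cx", "cy" (pixels), "rvec" (rotation vector, rad) and "tvec" (3), from world to camera coordinates, as OpenCV has them. Camera axes: x right, y down, z forward; pixel columns grow to the right and rows downward; lengths in m; the calibration is good to about 2 mm. A picture is of the moment at which its call begins. There is no depth.
- robot.close_job(): hands the job in, once; it reports no verdict.
The state is a dict: "t": time; "q": joint angles; "dq": joint speeds; "joint_torque": joint torques, N m; "tool_pos": TCP position; "orientation": TCP orientation; "force": force on the tool from outside, world axes, zero at the start; "wrist_torque": the same for the moment, N m; "opening": finger opening in m.
Only numpy, scipy, OpenCV 4.12 (cv2) and the standard library are available. Lean on these libraries where they do the work, as an engineer would, in place of code of your own. Each camera call takes 0.05 s, during which the arm holds its last target.

TASK

Send the white tub on the kicker plate into the end bay of its lane: with the black handle post pull the sprung kicker arm back, gently, until its pawl catches and holds the arm by itself (do not force the arm against its stop), let go, then push the trigger tab to release it. Do not touch the tub, and leave the other things alone.

Things in the scene. Friction and masses are not known exactly. Their poses are not given: they have to be found in the camera images.
- kicker_base: Fixed steel plate, 330 x 400 x 12 mm. Origin at its underside (z = 0) on the kicker arm's vertical hinge axis; x along the resting arm, y to the side of cocking, z up. Plate spans x -60..270, y -200..200 mm. All on it is below 34 mm high except handle post (80), trigger tab (60), tub (61), hinge spring (49) and two bystanders (under 45).
- kicker (a joint): Angle of the sprung steel arm about its vertical hinge axis (origin of kicker_base), rad: 0 at rest (along the plate's x), growing counter-clockwise from above as it is cocked to the plate's +y. Bar 20 mm wide, 188 mm long from the axis, 18 to 32 mm above the table. Its spring asks about 3.5 N at the handle post at rest, 6.5 N near the catch. Over 25 N on the arm is too much.
- handle (a point): Centre of the upright black round handle post on the arm, 168 mm from the hinge axis, 55 mm above the table. The post, 16 mm in diameter, stands free from 32 to 80 mm above the table. Let go before the pawl holds, the arm flies back and kicks the tub too early: ease it back first and feel that the load is gone.
- trigger (a joint): Travel of the trigger, m: 0 at rest, grows to at most 0.024 as its tab is pushed towards the hinge axis. A weak return spring (about 1 N); after 1.5 mm it meets the pawl's tail, and the loaded pawl lets go after about 6 to 20 mm of travel at 3 to 12 N. Pushing with over 25 N is too much.
- trigger_tab (a point): Middle of the outer face of the black trigger tab (the face to push), 40 mm above the table, 266 mm from the hinge axis. Tab: upright plate 30 mm wide, 7 mm thick, 16 to 60 mm above the table. Push it level towards the hinge axis, along (-0.971, -0.238) in kicker_base's axes. Nothing stands outside it; the released arm passes 70 mm further in.
- tub: Loose closed white plastic tub with grey lid, 60 (x) x 64 (y) x 46 mm, about 0.2 kg, in the lane beside the resting arm. Origin at the centre of its underside, at the start near x 100, y -58 mm on kicker_base. The lane between two rails runs along -y to an end wall, where the centre comes to about y -126. End bay: centre beyond y -102 mm.
- weight: Bystander: brass cylinder 36 mm in diameter, 30 mm high, standing on the plate beside the lane. Origin at its underside.
- lid_stack: Bystander: small grey stack of lids, 52 x 50 x 18 mm, lying on the plate's corner. Origin at its underside.
- seed_jar: Bystander: jar with steel lid, 64 mm in diameter, 85 mm high. Origin at its underside.
- mister: Bystander: white bottle, 68 mm in diameter, 200 mm high. Origin at its underside.
- stake_cup: Bystander: white cup, 76 mm in diameter, 75 mm high. Origin at its underside.
- spare_tub: Bystander: another closed tub like the one in the lane, standing on the table off the plate. Origin at its underside.
- hinge_axis (a point): Point on the hinge axis, 55 mm up. Pawl and rubber buffer sit on a dark quadrant clamped differently each time: the pawl catches anywhere from 0.66 to 0.94 rad. The tip pushes the pawl aside, which drops in behind it. 6 mm (at the post) past the catch the arm meets the buffer, some 5 N more per mm for 9 mm, then solid: clearly more force than the spring's means the pawl is in.
Mind the look-alikes: they are no part of the job. Leave any red or yellow look-alike of the tub alone.

How it is judged:
On the way, in this order (a step that is already met when the one before it is completed fails the run):
1. the kicker arm is cocked and held by its pawl with the robot off it (value of joint kicker above 0.62 rad and contact force between the fingers and kicker below 0.3 N and not (velocity of joint kicker above 0.05 rad/s or velocity of joint kicker below -0.05 rad/s)), for 0.3 s.
2. the trigger is pushed in while the arm is cocked (value of joint trigger above 0.002 m and value of joint kicker above 0.62 rad).
At the end, for the whole second after the job is handed in: The kicker arm is back at rest (within 0.06 rad), the trigger is out again, and the tub stands still and upright in the lane's end bay (its centre beyond y -102 mm on the plate) (value of joint kicker below 0.06 rad and value of joint trigger below 0.002 m and y of tub in the frame of kicker_base between -0.145 and -0.102 m and z of tub in the frame of kicker_base below 0.022 m and angle between tub's own z axis and vertical below 0.1 rad and linear speed of tub below 0.01 m/s); the robot touches nothing.
It fails at once if the kicker arm is forced with more than 25 N (contact force between the fingers and kicker above 25 N).
It fails at once if the trigger is pushed with more than 25 N (contact force between the fingers and trigger above 25 N).
It fails at once if the robot touches the tub (contact force between any of the fingers, the arm and tub above 0.5 N).
It fails at once if a bystander is moved by more than 30 mm (distance of any of weight, lid_stack, seed_jar, mister, stake_cup, spare_tub from where it was at the start of the episode above 0.03 m).
It also fails if it takes over 62 s, if anything falls off the work surface, if the arm or the gripper's body presses on something with over 40 N, if the wrist force passes 120 N, or if a joint passes its speed limit or range.

## Working session

There is one attempt and no reset: what is moved stays moved. The work goes in short steps, Python scripts to look and compute and a shell command to move; the robot and the scene stay as the last step left them, time stands still between calls to the robot, and variables do not carry over. Pictures are saved under pics/ and viewed, and the job is handed in when it is done.

```bash
ls; mkdir -p pics; python3 - <<'E'
from plant import monitor, optics, robot
import cv2
print(robot.tip_extent); print(monitor.read_state())
for n in("top","side"):
    c=optics.read_camera(n); cv2.imwrite(f"pics/{n}0.png",c["image"]); print({k:v for k,v in c.items() if k!="image"})
E
```

```text
pics
0.008
{'t': 0.0, 'q': array([ 1.10058807e+00,  1.31157617e-01,  1.48929429e+00,  6.02988217e-06,
        1.52300005e+00, -8.54024658e-02]), 'dq': array([-2.80842414e-04,  1.21276470e-03,  6.51173721e-05, -7.01645041e-05,
        2.68174025e-03,  1.20487686e-03]), 'joint_torque': array([ 1.60617150e-03, -5.59850478e+01, -4.91758668e+01,  7.69004412e-02,
        3.53146414e-02, -2.09613240e-04]), 'tool_pos': array([0.22494952, 0.55562668, 0.22558132]), 'orientation': array([-1.55142366,  0.30236977, -0.30155541]), 'force': array([ 0.08800616, -0.15907398,  0.16223809]), 'wrist_torque': array([0.00013108, 0.02301054, 0.01598074]), 'opening': 0.09304680510325358}
{'fx': 472.1577412039186, 'fy': 472.1577412039186, 'cx': 318.8378961340061, 'cy': 241.22304334843076, 'rvec': array([ 2.1902737 , -2.2139087 ,  0.06612335]), 'tvec': array([-0.00943312,  0.51082015,  1.21238803])}
{'fx': 496.9341809914878, 'fy': 496.9341809914878, 'cx': 312.93642818200465, 'cy': 239.02001933600195, 'rvec': array([ 2.30103292, -0.9158636 ,  0.30912436]), 'tvec': array([-0.37629569,  0.28345459,  0.9801195 ])}
```

View pics/top0.png

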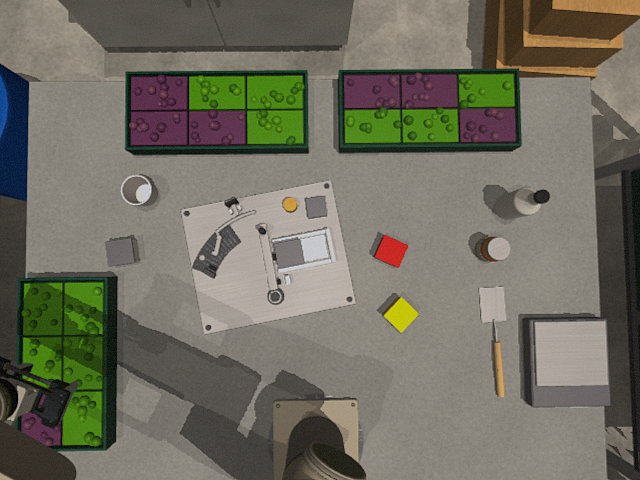

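View pics/side0.png

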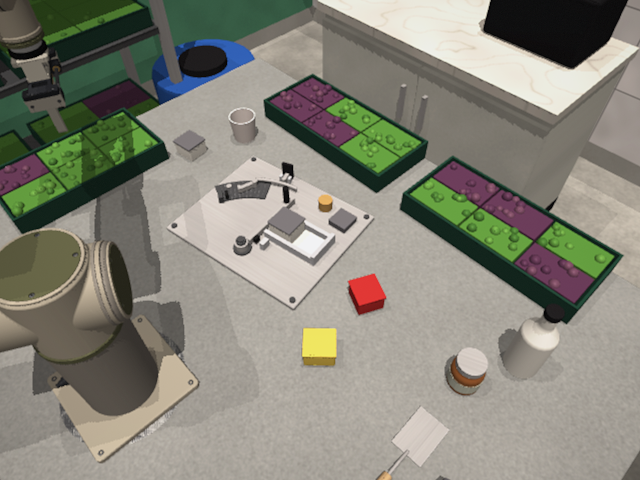

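```bash
python3 - <<'E'
import cv2
a=cv2.imread("pics/top0.png")[170:345,170:370]; cv2.imwrite("pics/topz.png",cv2.resize(a,None,fx=3.4,fy=3.4,interpolation=cv2.INTER_CUBIC))
a=cv2.imread("pics/side0.png")[150:310,160:380]; cv2.imwrite("pics/sidez.png",cv2.resize(a,None,fx=3.4,fy=3.4,interpolation=cv2.INTER_CUBIC))
E
```

```text
(no output)
```

View pics/topz.png

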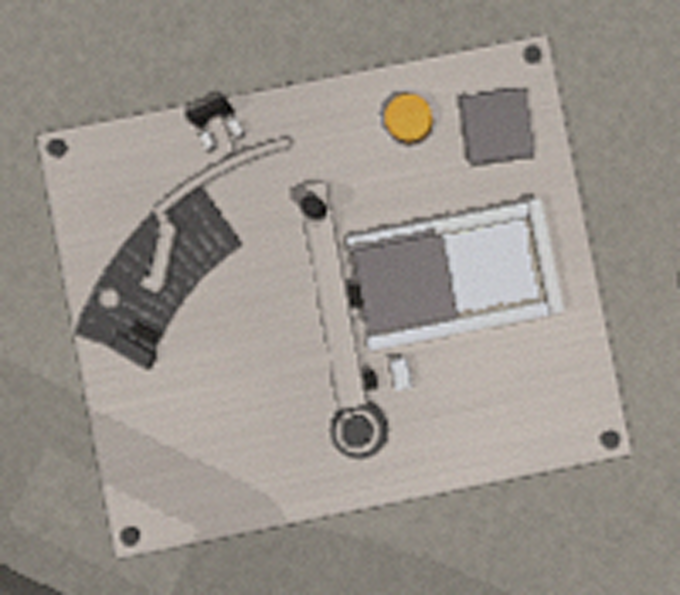

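View pics/sidez.png

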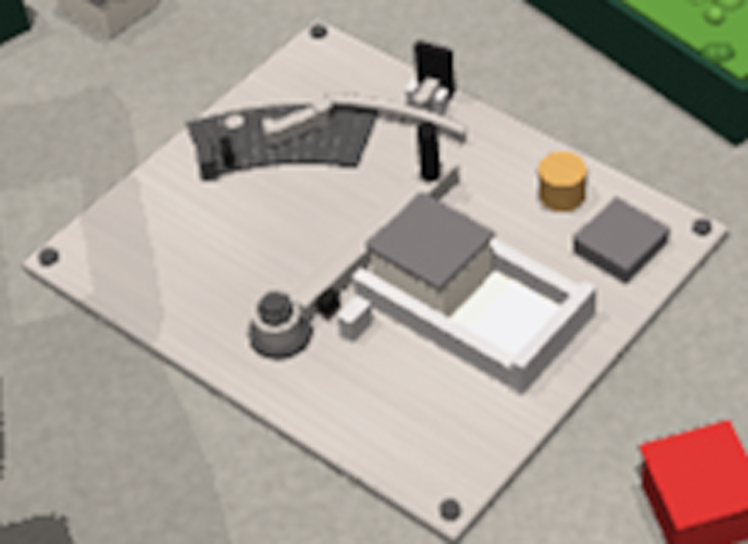

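```bash
cat > h.py <<'E'
from plant import monitor, optics, robot
import cv2, numpy as np
from scipy.spatial.transform import Rotation as R
from scipy.optimize import least_squares
T=dict(f=472.1577412,c=(318.8379,241.22304),r=np.array([2.1902737,-2.2139087,0.06612335]),t=np.array([-0.00943312,0.51082015,1.21238803]))
S=dict(f=496.93418,c=(312.936428,239.02002),r=np.array([2.30103292,-0.9158636,0.30912436]),t=np.array([-0.37629569,0.28345459,0.9801195]))
def proj(C,P):
    K=np.array([[C['f'],0,C['c'][0]],[0,C['f'],C['c'][1]],[0,0,1.]])
    return cv2.projectPoints(np.asarray(P,float).reshape(-1,3),C['r'],C['t'],K,None)[0].reshape(-1,2)
def w(p,P):
    P=np.asarray(P,float).reshape(-1,3); c,s=np.cos(p[2]),np.sin(p[2])
    return np.c_[p[0]+c*P[:,0]-s*P[:,1],p[1]+s*P[:,0]+c*P[:,1],P[:,2]]
def frm(p,W):
    W=np.asarray(W,float).reshape(-1,3); c,s=np.cos(p[2]),np.sin(p[2]); d=W[:,:2]-p[:2]
    return np.c_[c*d[:,0]+s*d[:,1],-s*d[:,0]+c*d[:,1],W[:,2]]
def st():
    s=monitor.read_state(); return s
E
python3 - <<'E'
from h import *
K=[[.27,.2,.012],[.27,-.2,.012],[-.06,-.2,.012],[-.06,.2,.012]]
uT=np.array([(38,133),(548,37),(631,455),(117,556)])/3.4+170-.35
uS=np.array([(320,24),(729,234),(455,542),(24,265)])/3.4+[160,150]-.35
for m in (1,2,3):
    f=lambda p:np.concatenate([ (proj(T,w(p,K))-uT).ravel()*(m&1), (proj(S,w(p,K))-uS).ravel()*(m>>1)])
    r=least_squares(f,[.45,.1,.2]); print(r.x,np.round(r.fun,1))
p=r.x; np.save('p.npy',p)
# pts: handle rest top, trigger, hinge
H=[[.168,0,.08],[.266*.971,.266*.238,.04],[0,0,.05],[.1,-.058,.058]]
print(w(p,H)); print((proj(T,w(p,H))-170)*3.4); print((proj(S,w(p,H))-[160,150])*3.4)
print(R.from_rotvec(monitor.read_state()['orientation']).as_matrix())
E
```

```text
[0.37043515 0.09835169 0.18147636] [-0.5 -0.4  0.6 -1.1  0.8  0.5 -0.9  1.  -0.  -0.  -0.  -0.  -0.   0.
 -0.  -0. ]
[0.37387577 0.09221852 0.17831665] [ 0.  -0.   0.  -0.   0.  -0.   0.  -0.  -0.1 -1.6  1.5 -0.9 -0.1  1.3
 -1.3 -0.1]
[0.37249181 0.09539417 0.18038499] [ 0.7 -1.3  1.9 -1.9  1.9 -0.2  0.2  0.1 -1.4 -1.9  0.1 -1.5 -1.4  0.6
 -2.6 -0.4]
[[0.53776595 0.12553477 0.08      ]
 [0.61522905 0.20401364 0.04      ]
 [0.37249181 0.09539417 0.05      ]
 [0.48127496 0.05627607 0.058     ]]
[[311.85405589 202.10793675]
 [212.09378368 103.7598456 ]
 [358.56147234 429.08836433]
 [410.10355421 280.20238502]]
[[421.161263   128.42739334]
 [433.41135905  64.93612669]
 [268.88935144 302.14188678]
 [427.04524081 242.20130795]]
[[ 9.26879995e-01 -7.37514949e-04  3.75357071e-01]
 [-3.75357773e-01 -1.48096603e-03  9.26878821e-01]
 [-1.27695914e-04 -9.99998631e-01 -1.64950976e-03]]
```

```bash
cat >> h.py <<'E'
def ray(C,uv,z):
    Rm=cv2.Rodrigues(C['r'])[0]; o=-Rm.T@C['t']; d=Rm.T@np.array([(uv[0]-C['c'][0])/C['f'],(uv[1]-C['c'][1])/C['f'],1]); return o+d*(z-o[2])/d[2]
def tz(u): return np.array(u)/3.4+170-.35
def sz(u): return np.array(u)/3.4+[160,150]-.35
E
python3 - <<'E'
from h import *
p=np.load('p.npy')
for n,a in dict(postT=ray(T,tz((314,206)),.075),postS=ray(S,sz((429,152)),.056),postStop=ray(S,sz((429,126)),.08),hingeT=ray(T,tz((358,431)),.049),hingeS=ray(S,sz((275,295)),.049),trigT=ray(T,tz((209,104)),.06), trigS=ray(S,sz((434,46)),.06)).items(): print(n,a,frm(p,a))
print(-cv2.Rodrigues(T['r'])[0].T@T['t'],-cv2.Rodrigues(S['r'])[0].T@S['t'])
E
```

```text
postT [0.53617349 0.12540043 0.075     ] [[1.66409272e-01 1.53543642e-04 7.50000000e-02]]
postS [0.54107155 0.12419767 0.056     ] [[ 0.17101208 -0.00190845  0.056     ]]
postStop [0.54360356 0.12499999 0.08      ] [[ 0.17364695 -0.00157342  0.08      ]]
hingeT [0.37191247 0.09676543 0.049     ] [[-0.00032392  0.00145295  0.049     ]]
hingeS [0.37985946 0.09967549 0.049     ] [[0.00801622 0.00289003 0.049     ]]
trigT [0.61321383 0.20372823 0.06      ] [[0.25625227 0.06338877 0.06      ]]
trigS [0.61617396 0.2041223  0.06      ] [[0.25923507 0.06324538 0.06      ]]
[ 4.50957771e-01 -8.84274506e-04  1.23593983e+00] [ 0.00837583 -0.5629992   0.93034452]
```

```bash
python3 -m inch '[[[0,0,0,0,-0.188,0],[0,0,0,0,-0.188,0],[0,0,0,0,-0.188,0],[25.6,0,-53.3,0,0,0],[25.6,0,-53.3,0,0,0],[25.6,0,-53.3,0,0,0],[25.6,0,-53.3,0,0,0],[0,0,0,0,0,0]]]' 44 20; cat > m.py <<'E'
from h import *
import sys
p=np.load('p.npy'); s=monitor.read_state(); M=R.from_rotvec(s['orientation']).as_matrix()
x=s['tool_pos']; pl=frm(p,x)[0]; r=np.hypot(pl[0],pl[1]); th=np.arctan2(pl[1],pl[0])
F=s['force']
print('t',round(s['t'],2),'plate mm',np.round(pl*1e3,1),'r',round(r*1e3,1),'th',round(th,3),'zhead-platey',round(np.arctan2(M[1,2],M[0,2])-p[2]-np.pi/2,3),'Ftool',np.round(M.T@F,2),'open',round(s['opening']*1e3,1),'q',np.round(s['q'],2))
if len(sys.argv)>3:
    tg=w(p,[float(v)/1e3 for v in sys.argv[1:4]])[0]; print('tool shift mm',np.round(M.T@(tg-x)*1e3,1))
E
python3 m.py 169 0 100
```

```text
t: 1.1
tool_pos: [0.3657, 0.3613, 0.2263]
orientation: [-1.568, -0.135, 0.135]
force: [0.1, 0.5, -0.7]
opening: 0.0442
t 1.1 plate mm [ 41.  262.8 226.3] r 266.0 th 1.416 zhead-platey -0.008 Ftool [0.18 0.69 0.43] open 44.2 q [ 0.68 -0.1   1.72 -0.    1.52 -1.06]
tool shift mm [ 130.1  126.6 -261.6]
```

```bash
python3 -m inch '[[[26,20,-52.3,0,-0.004,0],[26,20,-52.3,0,-0.004,0],[26,20,-52.3,0,0,0],[26,20,-52.3,0,0,0],[26,20,-52.3,0,0,0],[0,0,0,0,0,0],[0,0,0,0,0,0]]]'; python3 m.py 169 0 56; python3 - <<'E'
from h import *
for n in("top","side"):
    a=optics.read_camera(n)["image"]; a=a[150:325,170:370] if n=="top" else a[110:310,160:380]
    cv2.imwrite(f"pics/{n}1.png",cv2.resize(a,None,fx=2.8,fy=2.8,interpolation=cv2.INTER_CUBIC))
E
```

```text
t: 1.98
tool_pos: [0.5387, 0.1319, 0.1262]
orientation: [-1.565, -0.145, 0.147]
force: [-0.2, 0.8, -0.6]
opening: 0.0438
t 1.98 plate mm [170.    6.1 126.2] r 170.1 th 0.036 zhead-platey 0.005 Ftool [-0.08  0.61  0.8 ] open 43.8 q [ 0.15  0.08  1.73  0.    1.33 -1.61]
tool shift mm [-1.  70.2 -6.2]
```

View pics/side1.png

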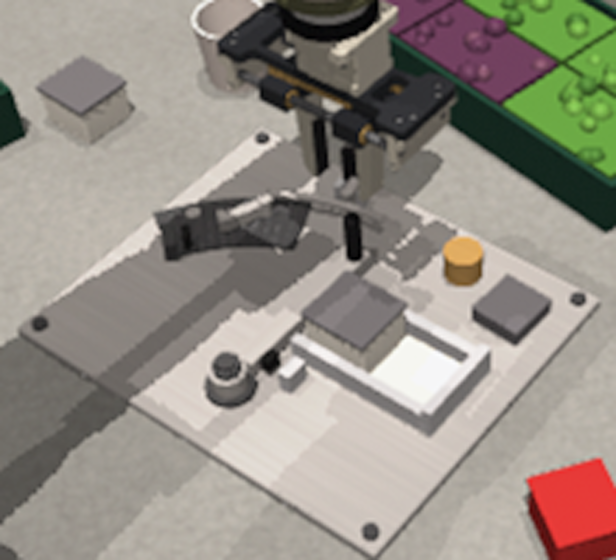

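View pics/top1.png

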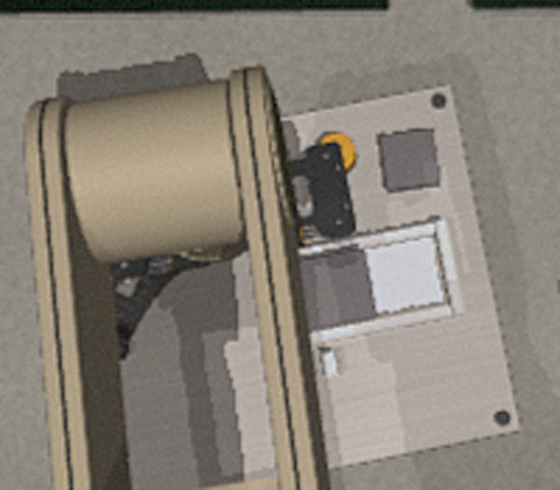

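```bash
python3 -m inch '[[[-1,20,-6,0,0,0],[0,17,0,0,0,0],[0,17,0,0,0,0],[0,16,0,0,0,0],[0,0,0,0,0,0],[0,0,0,0,0,0]]]'; python3 m.py 168 0 56; python3 - <<'E'
from h import *
for n in("side",):
    a=optics.read_camera(n)["image"]; a=a[110:310,160:380]
    cv2.imwrite(f"pics/{n}2.png",cv2.resize(a,None,fx=2.8,fy=2.8,interpolation=cv2.INTER_CUBIC))
E
```

```text
t: 2.82
tool_pos: [0.5396, 0.1249, 0.0569]
orientation: [-1.566, -0.146, 0.146]
force: [0.0, -0.1, 0.5]
opening: 0.0446
t 2.83 plate mm [169.7  -0.9  56.9] r 169.7 th -0.005 zhead-platey 0.005 Ftool [ 0.03 -0.5  -0.1 ] open 44.6 q [ 0.13  0.16  1.78  0.    1.2  -1.62]
tool shift mm [-1.7  0.9  0.9]
```

View pics/side2.png

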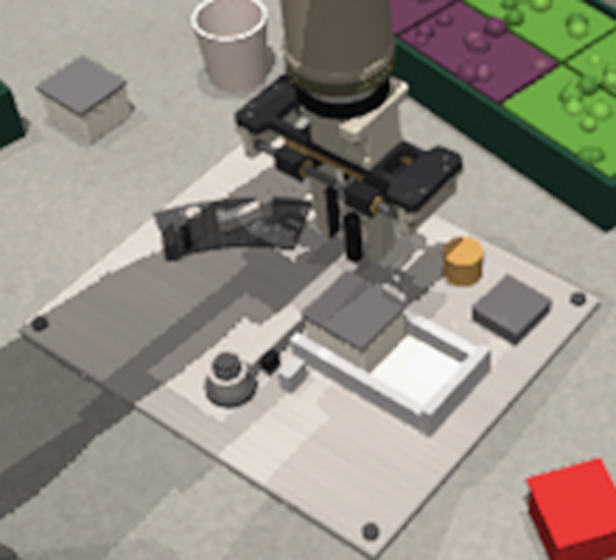

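```bash
python3 -m inch '[[[-2,0,4,0,0,0],[0,0,4,0,0,0],[0,0,2,0,0,0],[0,0,2,0,0,0],[0,0,2,0,0,0]]]'; python3 m.py;  python3 -m inch '[[[0,0,1,0,0,0],[0,0,1,0,0,0],[0,0,1,0,0,0]]]'; python3 m.py
```

```text
t: 3.5
tool_pos: [0.5347, 0.1384, 0.0567]
orientation: [-1.566, -0.146, 0.146]
force: [0.6, -0.6, 0.9]
opening: 0.0437
t 3.5 plate mm [167.3  13.2  56.7] r 167.9 th 0.079 zhead-platey 0.005 Ftool [ 0.51 -0.88 -0.73] open 43.7 q [ 0.16  0.15  1.79 -0.    1.2  -1.6 ]
t: 3.88
tool_pos: [0.5342, 0.1412, 0.0566]
orientation: [-1.566, -0.146, 0.146]
force: [-0.4, -0.2, -0.3]
opening: 0.0441
t 3.88 plate mm [167.3  16.1  56.6] r 168.1 th 0.096 zhead-platey 0.005 Ftool [-0.45  0.26 -0.17] open 44.1 q [ 0.17  0.15  1.79 -0.    1.2  -1.59]
```

```bash
for i in 1; do python3 -m inch '[[[0,0,1,0,0,0],[0,0,1,0,0,0]]]'>/dev/null; python3 m.py;  python3 -m inch '[[[0,0,1,0,0,0],[0,0,1,0,0,0]]]'>/dev/null; python3 m.py; done
```

```text
t 4.12 plate mm [167.3  17.7  56.6] r 168.3 th 0.106 zhead-platey 0.005 Ftool [ 1.12  0.91 -3.02] open 44.2 q [ 0.17  0.15  1.79 -0.    1.2  -1.59]
t 4.38 plate mm [167.4  19.9  56.7] r 168.6 th 0.118 zhead-platey 0.005 Ftool [ 1.39  0.39 -3.29] open 44.1 q [ 0.17  0.15  1.79 -0.    1.2  -1.58]
```

```bash
python3 -m inch '[[[-0.3,0,2.5,0,-0.015,0],[-0.5,0,5,0,-0.03,0],[-0.6,0,5,0,-0.03,0],[-0.6,0,5,0,-0.03,0],[-0.6,0,5,0,-0.03,0],[-0.6,0,5,0,-0.03,0],[-0.6,0,5,0,-0.03,0],[-0.6,0,5,0,-0.03,0]]]'>/dev/null; python3 m.py
```

```text
t 5.38 plate mm [159.1  57.2  56.7] r 169.1 th 0.345 zhead-platey 0.232 Ftool [ 4.13  2.31 -4.21] open 44.3 q [ 0.24  0.14  1.8  -0.    1.2  -1.74]
```

```bash
python3 -m inch '[[[-0.6,0,5,0,-0.03,0],[-0.6,0,5,0,-0.03,0],[-0.6,0,5,0,-0.03,0],[-0.6,0,5,0,-0.03,0],[-0.6,0,5,0,-0.03,0],[-0.6,0,5,0,-0.03,0],[-0.6,0,5,0,-0.03,0],[0,0,0,0,0,0]]]'>/dev/null; python3 m.py
python3 -m inch '[[[-0.6,0,5,0,-0.03,0],[-0.6,0,5,0,-0.03,0],[-0.4,0,3.3,0,-0.02,0],[0,0,0,0,0,0]]]'>/dev/null; python3 m.py
```

```text
t 6.38 plate mm [144.2  89.1  56.7] r 169.5 th 0.554 zhead-platey 0.442 Ftool [ 2.99  3.46 -5.31] open 44.4 q [ 0.3   0.12  1.82  0.    1.2  -1.89]
t 6.88 plate mm [136.8 100.1  56.8] r 169.5 th 0.632 zhead-platey 0.521 Ftool [ 1.98  3.06 -5.92] open 44.0 q [ 0.32  0.11  1.83 -0.    1.2  -1.95]
```

```bash
python3 - <<'E'
from h import *
o=[]
a=optics.read_camera("side")["image"][110:280,180:360]
b=optics.read_camera("top")["image"][180:310,170:320]
cv2.imwrite("pics/s3.png",cv2.resize(a,None,fx=4,fy=3.5,interpolation=cv2.INTER_CUBIC));cv2.imwrite("pics/t3.png",cv2.resize(b,None,fx=4,fy=4,interpolation=cv2.INTER_CUBIC))
E
```

```text
(no output)
```

View pics/s3.png

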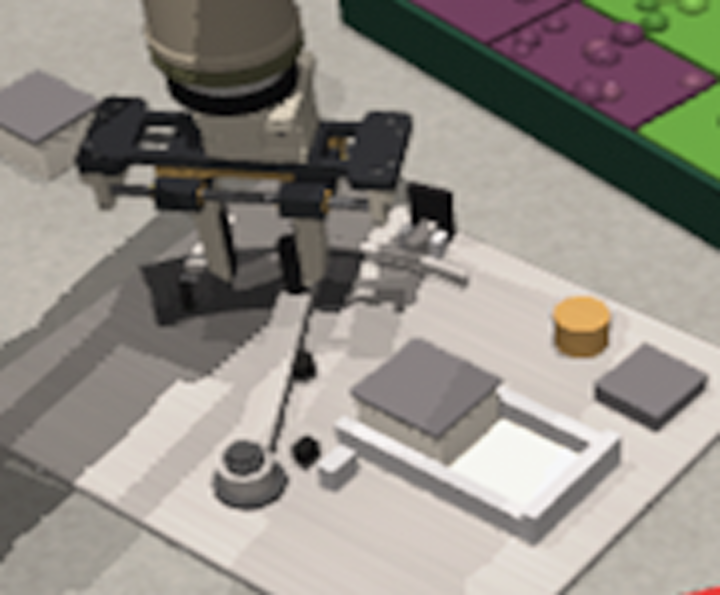

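View pics/t3.png

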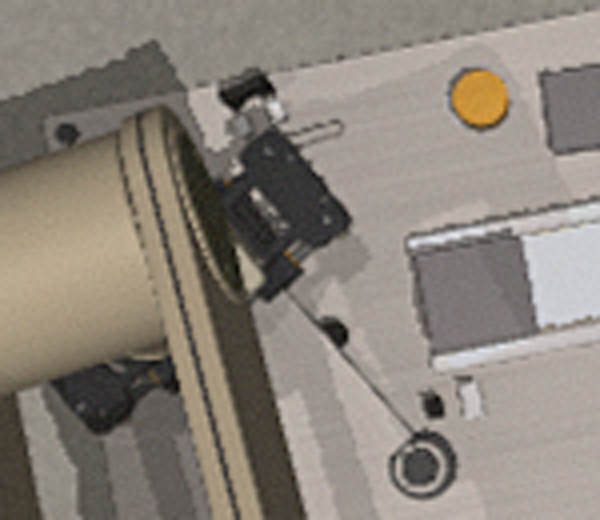

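```bash
for i in 1 2; do python3 -m inch '[[[-0.3,0,2.5,0,-0.015,0],[-0.3,0,2.5,0,-0.015,0]]]'>/dev/null; python3 m.py; done
```

```text
t 7.22 plate mm [133.9 104.   56.8] r 169.6 th 0.66 zhead-platey 0.551 Ftool [ 3.03  3.43 -6.45] open 44.2 q [ 0.33  0.1   1.84 -0.    1.2  -1.97]
t 7.47 plate mm [130.8 107.9  56.8] r 169.6 th 0.69 zhead-platey 0.581 Ftool [ 2.52  3.07 -4.95] open 44.0 q [ 0.34  0.1   1.85 -0.    1.2  -1.99]
```

```bash
python3 -m inch '[[[-0.2,0,1.7,0,-0.01,0],[-0.2,0,1.7,0,-0.01,0]]]'>/dev/null; python3 m.py
```

```text
t 7.72 plate mm [128.6 110.6  56.8] r 169.6 th 0.71 zhead-platey 0.601 Ftool [ 2.73  2.92 -5.66] open 44.0 q [ 0.35  0.09  1.85 -0.    1.2  -2.01]
```

```bash
python3 -m inch '[[[-0.2,0,1.7,0,-0.01,0],[-0.2,0,1.7,0,-0.01,0]]]'>/dev/null; python3 m.py
```

```text
t 7.97 plate mm [126.5 112.9  56.8] r 169.6 th 0.729 zhead-platey 0.621 Ftool [ 3.35  3.89 -6.7 ] open 44.2 q [ 0.35  0.09  1.85 -0.    1.2  -2.02]
```

```bash
echo "sys.exit(1 if abs((M.T@F)[2])>9 else 0)" >> m.py
python3 -m inch '[[[-0.15,0,1.2,0,-0.0075,0],[-0.15,0,1.2,0,-0.0075,0]]]'>/dev/null; python3 m.py && python3 -m inch '[[[-0.15,0,1.2,0,-0.0075,0],[-0.15,0,1.2,0,-0.0075,0]]]'>/dev/null && python3 m.py && python3 -m inch '[[[-0.15,0,1.2,0,-0.0075,0],[-0.15,0,1.2,0,-0.0075,0]]]'>/dev/null && python3 m.py && python3 -m inch '[[[-0.15,0,1.2,0,-0.0075,0],[-0.15,0,1.2,0,-0.0075,0]]]'>/dev/null && python3 m.py
```

```text
t 8.22 plate mm [124.9 114.7  56.8] r 169.6 th 0.743 zhead-platey 0.636 Ftool [ 3.74  3.61 -7.14] open 44.5 q [ 0.36  0.09  1.86 -0.    1.2  -2.03]
t 8.47 plate mm [123.3 116.4  56.8] r 169.6 th 0.757 zhead-platey 0.651 Ftool [ 3.17  4.54 -7.22] open 44.4 q [ 0.36  0.08  1.86 -0.    1.2  -2.04]
t 8.72 plate mm [121.6 118.2  56.8] r 169.6 th 0.771 zhead-platey 0.666 Ftool [ 3.59  4.93 -6.65] open 43.8 q [ 0.36  0.08  1.86 -0.    1.19 -2.05]
t 8.97 plate mm [119.9 119.9  56.8] r 169.6 th 0.785 zhead-platey 0.681 Ftool [ 3.46  4.23 -6.32] open 44.0 q [ 0.37  0.08  1.87 -0.    1.19 -2.07]
```

```bash

python3 -m inch '[[[-0.15,0,1.2,0,-0.0075,0],[-0.15,0,1.2,0,-0.0075,0]]]'>/dev/null; python3 m.py && python3 -m inch '[[[-0.15,0,1.2,0,-0.0075,0],[-0.15,0,1.2,0,-0.0075,0]]]'>/dev/null && python3 m.py && python3 -m inch '[[[-0.15,0,1.2,0,-0.0075,0],[-0.15,0,1.2,0,-0.0075,0]]]'>/dev/null && python3 m.py && python3 -m inch '[[[-0.15,0,1.2,0,-0.0075,0],[-0.15,0,1.2,0,-0.0075,0]]]'>/dev/null && python3 m.py
```

```text
t 9.22 plate mm [118.1 121.6  56.8] r 169.5 th 0.8 zhead-platey 0.696 Ftool [ 2.76  3.56 -6.81] open 43.8 q [ 0.37  0.08  1.87 -0.    1.19 -2.08]
t 9.47 plate mm [116.3 123.3  56.8] r 169.5 th 0.815 zhead-platey 0.711 Ftool [ 3.5   3.76 -6.42] open 44.1 q [ 0.37  0.07  1.87 -0.    1.19 -2.09]
t 9.72 plate mm [114.6 125.   56.8] r 169.5 th 0.829 zhead-platey 0.726 Ftool [ 2.53  5.01 -6.12] open 44.2 q [ 0.38  0.07  1.88 -0.    1.19 -2.1 ]
t 9.97 plate mm [112.8 126.6  56.8] r 169.5 th 0.843 zhead-platey 0.741 Ftool [ 4.07  4.48 -6.71] open 44.0 q [ 0.38  0.07  1.88 -0.    1.19 -2.11]
```

```bash

python3 -m inch '[[[-0.15,0,1.2,0,-0.0075,0],[-0.15,0,1.2,0,-0.0075,0]]]'>/dev/null; python3 m.py && python3 -m inch '[[[-0.15,0,1.2,0,-0.0075,0],[-0.15,0,1.2,0,-0.0075,0]]]'>/dev/null && python3 m.py && python3 -m inch '[[[-0.15,0,1.2,0,-0.0075,0],[-0.15,0,1.2,0,-0.0075,0]]]'>/dev/null && python3 m.py && python3 -m inch '[[[-0.15,0,1.2,0,-0.0075,0],[-0.15,0,1.2,0,-0.0075,0]]]'>/dev/null && python3 m.py
```

```text
t 10.22 plate mm [111.  128.1  56.9] r 169.5 th 0.857 zhead-platey 0.756 Ftool [ 4.1   4.12 -6.98] open 44.2 q [ 0.39  0.06  1.88 -0.    1.19 -2.12]
t 10.47 plate mm [109.1 129.7  56.8] r 169.5 th 0.872 zhead-platey 0.771 Ftool [ 3.68  4.56 -7.3 ] open 44.1 q [ 0.39  0.06  1.89 -0.    1.19 -2.13]
t 10.72 plate mm [107.2 131.2  56.9] r 169.5 th 0.886 zhead-platey 0.786 Ftool [ 3.39  5.05 -6.65] open 43.7 q [ 0.39  0.05  1.89 -0.    1.19 -2.14]
t 10.97 plate mm [105.3 132.7  56.9] r 169.4 th 0.9 zhead-platey 0.801 Ftool [ 2.97  3.61 -7.59] open 44.3 q [ 0.4   0.05  1.9  -0.    1.19 -2.16]
```

```bash

python3 -m inch '[[[-0.15,0,1.2,0,-0.0075,0],[-0.15,0,1.2,0,-0.0075,0]]]'>/dev/null; python3 m.py && python3 -m inch '[[[-0.15,0,1.2,0,-0.0075,0],[-0.15,0,1.2,0,-0.0075,0]]]'>/dev/null && python3 m.py && python3 -m inch '[[[-0.15,0,1.2,0,-0.0075,0],[-0.15,0,1.2,0,-0.0075,0]]]'>/dev/null && python3 m.py && python3 -m inch '[[[-0.15,0,1.2,0,-0.0075,0],[-0.15,0,1.2,0,-0.0075,0]]]'>/dev/null && python3 m.py
```

```text
t 11.22 plate mm [103.4 134.2  56.9] r 169.4 th 0.914 zhead-platey 0.816 Ftool [ 3.89  4.7  -6.5 ] open 44.3 q [ 0.4   0.05  1.9  -0.    1.19 -2.17]
t 11.47 plate mm [101.4 135.6  56.9] r 169.4 th 0.929 zhead-platey 0.831 Ftool [ 3.76  5.04 -6.6 ] open 44.0 q [ 0.4   0.04  1.9  -0.    1.19 -2.18]
t 11.72 plate mm [ 99.4 137.1  56.9] r 169.3 th 0.943 zhead-platey 0.846 Ftool [ 3.67  4.73 -6.57] open 44.0 q [ 0.41  0.04  1.91  0.    1.19 -2.19]
t 11.97 plate mm [ 97.4 138.5  56.9] r 169.3 th 0.958 zhead-platey 0.861 Ftool [ 2.54  5.19 -6.52] open 44.3 q [ 0.41  0.04  1.91  0.    1.19 -2.2 ]
```

```bash

python3 -m inch '[[[-0.15,0,1.2,0,-0.0075,0],[-0.15,0,1.2,0,-0.0075,0]]]'>/dev/null; python3 m.py && python3 -m inch '[[[-0.15,0,1.2,0,-0.0075,0],[-0.15,0,1.2,0,-0.0075,0]]]'>/dev/null && python3 m.py && python3 -m inch '[[[-0.15,0,1.2,0,-0.0075,0],[-0.15,0,1.2,0,-0.0075,0]]]'>/dev/null && python3 m.py
```

```text
t 12.22 plate mm [ 96.1 139.2  57. ] r 169.2 th 0.966 zhead-platey 0.876 Ftool [  4.44   8.4  -14.42] open 44.1 q [ 0.41  0.03  1.91 -0.    1.19 -2.21]
```

```bash

python3 -m inch '[[[0,0,-0.6,0,0,0]]]'>/dev/null; python3 m.py; python3 -m inch '[[[0.1,0,-0.8,0,0.005,0],[0.1,0,-0.8,0,0.005,0]]]'>/dev/null ; python3 m.py; python3 -m inch '[[[0.1,0,-0.8,0,0.005,0],[0.1,0,-0.8,0,0.005,0]]]'>/dev/null ; python3 m.py
```

```text
t 12.35 plate mm [ 96.6 138.8  57. ] r 169.1 th 0.963 zhead-platey 0.876 Ftool [  4.21   7.16 -11.15] open 43.9 q [ 0.41  0.03  1.91 -0.    1.19 -2.21]
t 12.6 plate mm [ 97.4 138.3  56.9] r 169.2 th 0.957 zhead-platey 0.866 Ftool [ 3.16  3.66 -6.11] open 44.2 q [ 0.41  0.04  1.91 -0.    1.19 -2.21]
t 12.85 plate mm [ 98.6 137.6  56.9] r 169.2 th 0.949 zhead-platey 0.856 Ftool [ 3.28  4.89 -6.45] open 44.0 q [ 0.41  0.04  1.91  0.    1.19 -2.2 ]
```

```bash
python3 -m inch '[[[0.1,0,-0.8,0,0.005,0],[0.1,0,-0.8,0,0.005,0]]]'>/dev/null ; python3 m.py; python3 -m inch '[[[0.1,0,-0.8,0,0.005,0],[0.1,0,-0.8,0,0.005,0]]]'>/dev/null ; python3 m.py
```

```text
t 13.1 plate mm [ 99.9 136.6  57. ] r 169.3 th 0.939 zhead-platey 0.846 Ftool [ 2.49  4.56 -5.81] open 44.4 q [ 0.41  0.04  1.91  0.    1.19 -2.19]
t 13.35 plate mm [101.2 135.7  56.9] r 169.3 th 0.93 zhead-platey 0.836 Ftool [ 2.05  3.87 -6.47] open 44.1 q [ 0.4   0.04  1.9  -0.    1.19 -2.18]
```

```bash
python3 -m inch '[[[0.1,0,-0.8,0,0.005,0],[0.1,0,-0.8,0,0.005,0]]]'>/dev/null ; python3 m.py; python3 -m inch '[[[0.1,0,-0.8,0,0.005,0],[0.1,0,-0.8,0,0.005,0]]]'>/dev/null ; python3 m.py
```

```text
t 13.6 plate mm [102.3 134.9  56.9] r 169.3 th 0.922 zhead-platey 0.826 Ftool [ 1.68  1.44 -4.15] open 44.2 q [ 0.4   0.05  1.9   0.    1.19 -2.18]
t 13.85 plate mm [102.4 134.   56.5] r 168.6 th 0.918 zhead-platey 0.815 Ftool [ 0.25  0.24 -0.54] open 44.0 q [ 0.4   0.05  1.9   0.    1.2  -2.17]
```

```bash
python3 -m inch '[[[0,0,-2,0,0,0],[0,0,-3,0,0,0],[0,0,-4,0,0,0],[0,0,-4,0,0,0],[0,0,0,0,0,0],[0,0,0,0,0,0]]]'>/dev/null ; python3 m.py; python3 - <<'E'
from h import *
a=optics.read_camera("side")["image"][110:280,180:360]
cv2.imwrite("pics/s4.png",cv2.resize(a,None,fx=4,fy=3.5,interpolation=cv2.INTER_CUBIC))
E
```

```text
t 14.6 plate mm [112.5 124.7  56.6] r 167.9 th 0.837 zhead-platey 0.815 Ftool [ 0.04 -0.28  0.11] open 44.3 q [ 0.38  0.07  1.88  0.    1.2  -2.19]
```

View pics/s4.png

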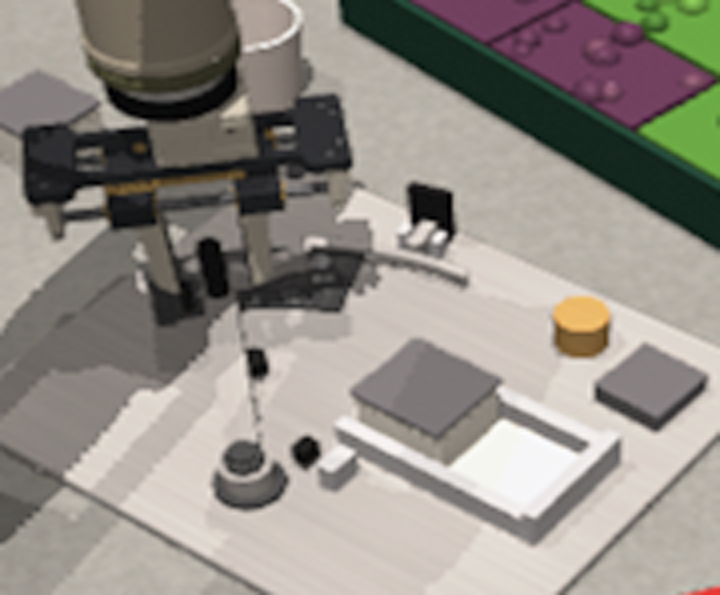

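```bash
python3 -m inch '[[[0,-20,0,0,0,0],[0,-25,0,0,0,0],[0,-20,0,0,0,0],[0,0,0,0,0.188,0],[0,0,0,0,0.188,0],[0,0,0,0,0.188,0],[0,0,0,0,0.011,0],[0,0,0,0,0,0]]]' 0 >/dev/null ; python3 m.py 291.3 71.4 115
python3 - <<'E'
from h import *
print(ray(T,(218,152),.06),ray(T,(308,150),.06))
E
```

```text
t 15.65 plate mm [112.5 124.7 121.6] r 168.0 th 0.837 zhead-platey 0.246 Ftool [-0.14 -0.37  0.01] open 0.7 q [ 0.38 -0.01  1.83 -0.    1.32 -1.62]
tool shift mm [160.4   6.6 -95.2]
[0.7353208  0.23637226 0.06      ] [0.73851491 0.01037829 0.06      ]
```

```bash
python3 -m inch '[[[40,2,-24,0,0.002,0],[40,2,-24,0,0.002,0],[40,2,-24,0,0.002,0],[40,0,-23,0,0,0],[0,0,0,0,0,0],[0,0,0,0,0,0]]]' 0 >/dev/null ; python3 m.py 291.3 71.4 48
python3 - <<'E'
from h import *
for n in("top","side"):
    a=optics.read_camera(n)["image"]; a=a[160:310,170:350] if n=="top" else a[110:280,180:360]
    cv2.imwrite(f"pics/{n}5.png",cv2.resize(a,None,fx=3.5,fy=3.5,interpolation=cv2.INTER_CUBIC))
E
```

```text
t 16.4 plate mm [289.9  70.4 115. ] r 298.3 th 0.238 zhead-platey 0.238 Ftool [-0.1  -0.75  0.19] open 0.5 q [ 0.25  0.42  1.36  0.    1.37 -1.74]
tool shift mm [ 1.7 67.   0.6]
```

View pics/top5.png

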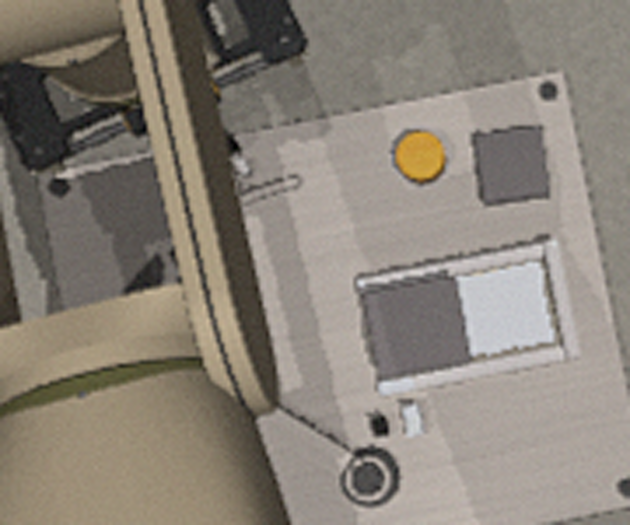

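View pics/side5.png

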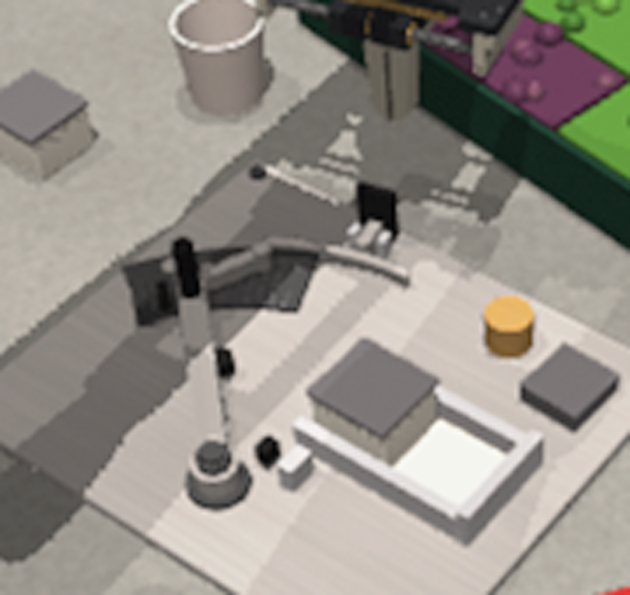

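```bash
python3 -m inch '[[[1,20,0,0,0,0],[0,24,0,0,0,0],[0,23,0,0,0,0],[0,0,0,0,0,0],[0,0,0,0,0,0]]]' 0 >/dev/null ; python3 m.py 
python3 - <<'E'
from h import *
for n in("side",):
    a=optics.read_camera(n)["image"]; a=a[110:240,220:360]
    cv2.imwrite(f"pics/{n}6.png",cv2.resize(a,None,fx=4,fy=4,interpolation=cv2.INTER_CUBIC))
E
```

```text
t 17.12 plate mm [291.7  70.6  49. ] r 300.1 th 0.237 zhead-platey 0.236 Ftool [-0.03 -0.29  0.01] open 0.3 q [ 0.25  0.48  1.4  -0.    1.26 -1.74]
```

View pics/side6.png

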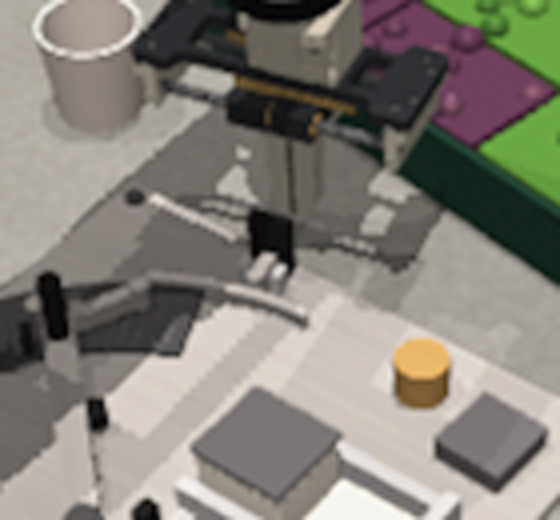

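```bash
python3 -m inch '[[[-6,0,0,0,0,0],[-6,0,0,0,0,0],[-6,0,0,0,0,0],[0,0,0,0,0,0]]]' 0 >/dev/null ; python3 m.py; python3 -m inch '[[[-2,0,0,0,0,0],[-2,0,0,0,0,0],[0,0,0,0,0,0]]]' >/dev/null ; python3 m.py;
```

```text
t 17.68 plate mm [273.5  66.2  48.7] r 281.4 th 0.237 zhead-platey 0.236 Ftool [-0.3  -0.86 -0.08] open 0.5 q [ 0.24  0.44  1.46  0.    1.25 -1.74]
t 18.05 plate mm [270.2  65.4  48.7] r 278.0 th 0.237 zhead-platey 0.236 Ftool [ 0.88 -0.03  0.66] open 0.6 q [ 0.24  0.43  1.47 -0.    1.24 -1.74]
```

```bash
python3 -m inch '[[[-2,0,0,0,0,0],[0,0,0,0,0,0]]]' >/dev/null ; python3 m.py;python3 -m inch '[[[-2,0,0,0,0,0],[0,0,0,0,0,0]]]' >/dev/null ; python3 m.py
```

```text
t 18.3 plate mm [268.6  64.9  48.8] r 276.3 th 0.237 zhead-platey 0.236 Ftool [ 3.39  2.75 -0.8 ] open 0.4 q [ 0.24  0.42  1.47  0.    1.24 -1.74]
t 18.55 plate mm [266.9  64.5  48.8] r 274.6 th 0.237 zhead-platey 0.236 Ftool [ 5.41  3.28 -0.38] open 0.7 q [ 0.24  0.42  1.48  0.    1.24 -1.74]
```

```bash
python3 -m inch '[[[-1.5,0,0,0,0,0],[0,0,0,0,0,0]]]' >/dev/null ; python3 m.py;python3 -m inch '[[[-1.5,0,0,0,0,0],[0,0,0,0,0,0]]]' >/dev/null ; python3 m.py
```

```text
t 18.8 plate mm [265.5  64.2  48.8] r 273.1 th 0.237 zhead-platey 0.236 Ftool [ 4.91  2.45 -0.26] open 0.1 q [ 0.24  0.42  1.48  0.    1.24 -1.75]
t 19.05 plate mm [264.1  63.8  48.8] r 271.7 th 0.237 zhead-platey 0.236 Ftool [ 5.54  2.69 -0.15] open 0.6 q [ 0.24  0.41  1.49  0.    1.24 -1.75]
```

```bash
python3 -m inch '[[[-1.5,0,0,0,0,0],[0,0,0,0,0,0]]]' >/dev/null ; python3 m.py;python3 -m inch '[[[-1.5,0,0,0,0,0],[0,0,0,0,0,0]]]' >/dev/null ; python3 m.py
```

```text
t 19.3 plate mm [262.6  63.4  48.8] r 270.1 th 0.237 zhead-platey 0.236 Ftool [ 5.2   2.75 -0.22] open 0.4 q [ 0.24  0.41  1.49  0.    1.24 -1.75]
t 19.55 plate mm [261.2  63.   48.9] r 268.7 th 0.237 zhead-platey 0.236 Ftool [ 5.23  2.82 -1.15] open 0.8 q [ 0.24  0.4   1.5   0.    1.24 -1.75]
```

```bash
python3 -m inch '[[[-1.5,0,0,0,0,0],[0,0,0,0,0,0]]]' >/dev/null ; python3 m.py;python3 -m inch '[[[-1.5,0,0,0,0,0],[0,0,0,0,0,0]]]' >/dev/null ; python3 m.py
```

```text
t 19.8 plate mm [259.   62.5  48.8] r 266.4 th 0.237 zhead-platey 0.236 Ftool [ 1.97  0.07 -1.17] open 0.3 q [ 0.24  0.4   1.5  -0.    1.24 -1.75]
t 20.05 plate mm [257.5  62.2  48.8] r 264.9 th 0.237 zhead-platey 0.236 Ftool [ 1.41 -0.53 -1.27] open 0.2 q [ 0.24  0.4   1.51 -0.    1.24 -1.75]
```

```bash
python3 -m inch '[[[-1.5,0,0,0,0,0],[0,0,0,0,0,0]]]' >/dev/null ; python3 m.py;python3 -m inch '[[[-1.5,0,0,0,0,0],[0,0,0,0,0,0]]]' >/dev/null ; python3 m.py
```

```text
t 20.3 plate mm [256.1  61.9  48.8] r 263.4 th 0.237 zhead-platey 0.236 Ftool [ 2.22 -1.13 -1.84] open 0.6 q [ 0.24  0.39  1.51 -0.    1.23 -1.75]
t 20.55 plate mm [254.6  61.5  48.8] r 261.9 th 0.237 zhead-platey 0.236 Ftool [ 3.21 -1.05 -1.88] open 0.5 q [ 0.24  0.39  1.52 -0.    1.23 -1.75]
```

Load fell at about 12 mm of travel, so the pawl has let go. I'll look.

```bash
python3 - <<'E'
from h import *
for n in("top","side"):
    a=optics.read_camera(n)["image"]; a=a[160:310,170:350] if n=="top" else a[110:280,180:360]
    cv2.imwrite(f"pics/{n}7.png",cv2.resize(a,None,fx=3.5,fy=3.5,interpolation=cv2.INTER_CUBIC))
E
```

```text
(no output)
```

View pics/side7.png

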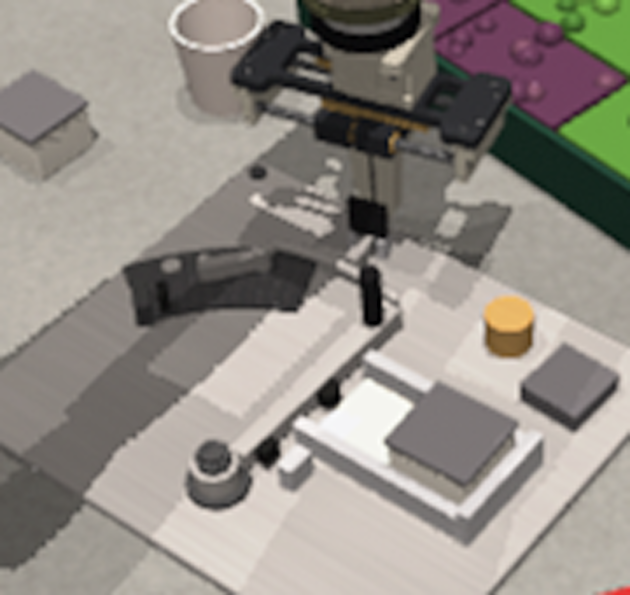

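View pics/top7.png

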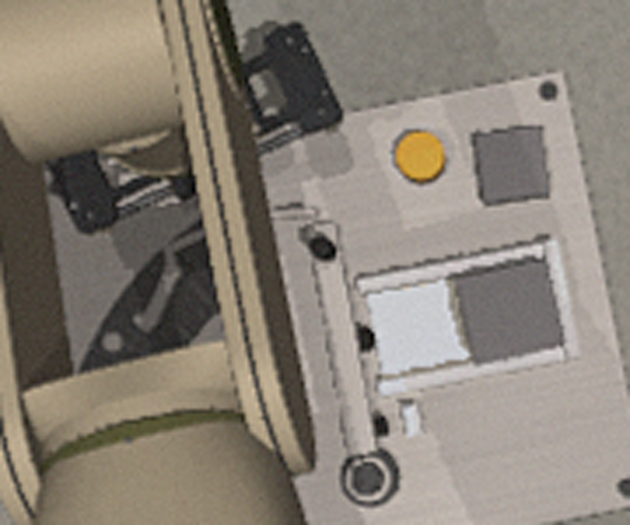

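The tub is at the end wall (top 505,310) and the arm is back at rest. Now I back straight off the tab and rise.

```bash
python3 -m inch '[[[4,0,0,0,0,0],[6,0,0,0,0,0],[10,0,0,0,0,0],[12,0,0,0,0,0],[10,0,0,0,0,0],[0,0,0,0,0,0],[0,-40,0,0,0,0],[0,-50,0,0,0,0]]]' >/dev/null ; python3 -m inch '[[[0,0,40,0,0,0],[0,0,50,0,0,0],[0,0,50,0,0,0],[0,0,50,0,0,0],[0,0,0,0,0,0],[0,0,0,0,0,0]]]' >/dev/null; python3 m.py; python3 - <<'E'
from h import *
for n in("top","side"):
    a=optics.read_camera(n)["image"]; a=a[160:310,170:350] if n=="top" else a[110:280,180:360]
    cv2.imwrite(f"pics/{n}8.png",cv2.resize(a,None,fx=3.5,fy=3.5,interpolation=cv2.INTER_CUBIC))
E
```

```text
t 22.4 plate mm [250.7 255.8 138.3] r 358.2 th 0.795 zhead-platey 0.237 Ftool [ 0.19 -0.26  0.35] open 0.6 q [ 0.53  0.43  1.29 -0.    1.42 -1.46]
```

View pics/side8.png

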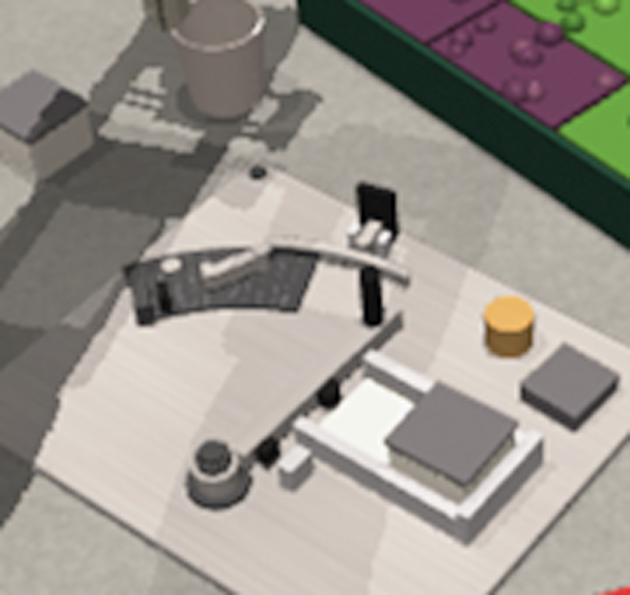

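View pics/top8.png

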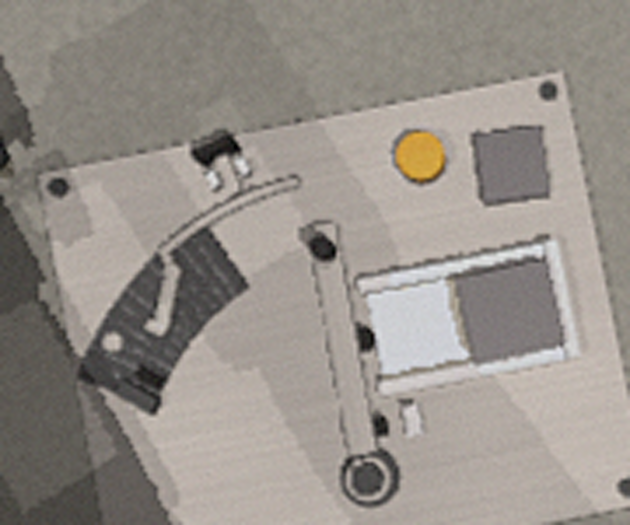

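```bash
python3 - <<'E'
from h import *
p=np.load('p.npy')
print(frm(p,ray(T,np.array([510,311])/3.5+[170,160],.058)), frm(p,ray(S,np.array([452,427])/3.5+[180,110],.058)))
print(monitor.read_state()['force'], monitor.read_state()['t']); robot.close_job()
E
```

```text
[[ 0.09682654 -0.12111884  0.058     ]] [[ 0.10582763 -0.12274607  0.058     ]]
[ 0.0906277  -0.57241214 -0.75164231] 22.5
the job is handed in; nothing more can be done
```

The tub is in the end bay, and I handed the job in at 22.5 s of the 62 s allowed. I got no verdict back.

**Cocking:** I pulled the black post back with one finger until I felt the rubber buffer. The wrist force at that point was about 17 N. I then eased back until the load dropped to about 0.6 N. The arm stayed cocked with the gripper clear of it, and it still showed cocked in a later picture.

**Release:** I pushed the trigger tab with closed fingers at no more than about 7 N. The pawl let go after about 12 mm of travel.

**Last checks:**
- **Tub:** it stands upright with its centre at y about -121 mm (top camera) and -123 mm (side camera), against the -102 mm limit.
- **Arm and trigger:** both pictures show the arm at rest and the tab back out.
- **Bystanders:** the two on the plate look unmoved. The spare tub and cup look unmoved in the side view. I did not check the jar and bottle again, but the robot never went near them.
- **Robot:** it is clear of everything, with the force near zero.

**Disagreements:** the two cameras differed by 5–9 mm along the plate's x for the tub, post and hinge, and the post met the finger about 3 mm from where I had placed it. I went by touch for the contacts, so this did not matter.

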